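# Hold up the tray with the freshly painted figure

### The arm

A 6-joint arm with a two-finger parallel gripper is mounted at the origin on the work surface. World frame = base frame: x ahead of the robot, y to its left, z up, the work surface at z = 0. Lengths are in m, angles in rad, forces in N, time in s.
With the tool pointing down it reaches from about 0.3 to 0.75 m from the base axis. Payload 8.5 kg.
Tool frame: the origin (TCP) lies between the finger pads; the fingertips stand 17 mm ahead of it and the grasp point (between the pads) lies 2 mm behind it; z points along the fingers, y is the line along which they close (so a half turn about z gives the same grasp; the last joint's range is limited). The gripper opens to 88 mm and grips with 3 to 60 N. Pads are 18 mm wide; open, the fingers measure 123 mm over their backs; the gripper's body (75 mm by 187 mm) begins 45 mm behind the grasp point.
Start: joints at [-0.215, 0.381, 1.297, -0, 1.464, -0.215], TCP at [0.55, 0, 0.256] pointing down, gripper open.
Joint ranges: [-3.11, 3.11], [-0.89, 2.33], [0.22, 2.48], [-1.42, 4.56], [0.17, 2.85], [-2.88, 2.88]. Speed limits (rad/s): [2.39, 2.39, 3.14, 3.14, 3.14, 3.14].

### API

Orientations are given as a rotation vector (axis times angle).
In Python, from cell import * gives the robot as it stands.
- The arm moves only by the tool jog_arm, never from a script. Its argument "steps" is a list of rows, each an object of numbers: "tx", "ty", "tz": the shift along the tool's x, y, z in mm; "rx", "ry", "rz": the turn, a rotation vector about the tool's x, y, z in degrees; "gripper": the opening in per cent of the stroke, from 0 (shut) to 100 (fully open). In form: [{"tx": .., "ty": .., "tz": .., "rx": .., "ry": .., "rz": .., "gripper": ..}, ...]. A call has exactly 10 rows; each row is the pose to reach, as a shift and turn from the pose commanded when the call began, along the tool's axes at that moment; what a row does not reach only later rows make up. A row lasts 1/10 s, in which the tool goes at most 50 mm and 8.59 degrees, less where a joint would pass 70% of its speed; a pose out of reach is approached as far as the arm can. A call with a gripper value outside its range is refused whole. The fingers move at their own pace and stop on an object; "force" is the grip in N (left out, the last holds). Time passes only in rows, so rows that repeat a pose let the fingers close, or fill a call up. It gives the time, the measured TCP pose, the force, the opening and the grip force at its end, in the units of the state.
- get_state(): the state, without advancing time (a new reading comes with each control period).
- capture(name): name is "scene" or "side" or "wrist"; returns a dict with "frame" (384x512x3 uint8, red, green, blue), "K" (3x3 intrinsics, pixels), "k1" (the pictures are not rectified: a ray, as slopes to the right and down, at radius r is drawn at 1 + k1 r^2 times it, then the intrinsics apply), "rvec" (rotation vector, rad) and "tvec" (3), from world to camera coordinates, as OpenCV has them; the wrist camera has in their place "hand_eye" (4x4, takes a point from camera to tool coordinates, whose origin is the TCP and whose axes are the flange's). Camera axes: x right, y down, z forward; pixel columns grow to the right and rows downward; lengths in m; the calibration is good to about 2 mm. A picture is of the moment at which its call begins: read the wrist's pose just before it. There is no depth.
- job_done(): hands the job in; it is judged then, once.
The state is a dict: "time_s": time; "joints": joint angles; "qd": joint speeds; "effort": joint torques, N m; "position": TCP position; "tool_rot": TCP orientation; "ft_force": force on the tool from outside, world axes, zero at the start; "torque": the same for the moment, N m; "gripper_width": finger opening in m; "gripper_force": force on a finger pad.
Only numpy, scipy, OpenCV 4.12 (cv2) and the standard library are available. Lean on these libraries where they do the work, as an engineer would, in place of code of your own. Each camera call takes 0.05 s, during which the arm holds its last target. There are 200 camera calls.

### The job

One of the two wooden trays carries the freshly painted figure: pick that tray up by its handle bar, without touching the figure, and bring it, level all the way, over the middle of the cutting mat so that I can look at the paint. Keep it still and level in the air there, with its underside at least 10 cm above the bench, for three seconds and finish while still holding it, with the figure standing on it. Leave the other tray, its jar and everything else on the bench where they are.

Things in the scene. Friction and masses are not known exactly. Their poses are not given: they have to be found in the camera images.
- tray_a_bar (a point): centre of the handle bar of one of two identical plywood trays (see tray_a). Straight wooden bar along the tray's x between its two end posts: 134 mm free length, 12 mm wide (y), 24 mm high, 101 to 125 mm above the tray's underside. This point is at mid-length and mid-height, 113 mm above the underside centre; its axes are the tray's, z up
- tray_a: the plywood tray with that bar, on the bench left (+y) of the mat: 150 mm (x) by 120 mm (y), rim 18 mm high, floor 5 mm thick, 28 mm wide end posts at both x ends. Origin at the centre of its underside. 0.25 kg, its loose load 0.07 kg, each within 30 per cent
- tray_b_bar (a point): centre of the handle bar of the other of two identical plywood trays (see tray_b). Straight wooden bar along the tray's x between its two end posts: 134 mm free length, 12 mm wide (y), 24 mm high, 101 to 125 mm above the tray's underside. This point is at mid-length and mid-height, 113 mm above the underside centre; its axes are the tray's, z up
- tray_b: the plywood tray with that bar, on the bench right (-y) of the mat: 150 mm (x) by 120 mm (y), rim 18 mm high, floor 5 mm thick, 28 mm wide end posts at both x ends. Origin at the centre of its underside. 0.25 kg, its loose load 0.07 kg, each within 30 per cent
- figure_mid (a point): centre (half-way up, on its axis) of the freshly painted figure: a little brown clay man in a robe, with a pointed hat, on a round base; 62 mm tall, base 32 mm diameter. It stands loose on the floor of one of the two trays, on the side of the bar towards the mat; its top is 67 mm above the tray's underside
- figure: the same figure; origin under the centre of its base
- jar_mid (a point): centre of a capped paint jar, 34 mm diameter, 48 mm tall, that stands in the tray without the figure
- mat_middle (a point): middle of the upper face of the dark cutting mat with a thin grid, 220 mm (its x) by 180 mm (its y) and 3 mm thick, lying on the bench between the trays
- mat_jar: bystander: small capped paint jar, 34 mm diameter, 48 mm tall, standing on the mat; origin under its centre
- brush: bystander: paint brush 150 mm long lying on the mat; origin on its underside at mid-length
- palette: bystander: white round palette, 150 mm diameter, 8 mm thick, lying beyond the mat; origin under its centre
- cup: bystander: water glass, 70 mm diameter, 85 mm tall, empty, back left; origin under its centre
- brush_pot: bystander: black pot, 70 mm diameter, with brushes standing in it up to 195 mm high and spreading to 100 mm, beyond the mat to the right; origin under its centre
- left_jar: bystander: paint jar, 38 mm diameter, 52 mm tall, on the far left; origin under its centre
- back_jar: bystander: paint jar like left_jar, back left, beyond the tray; origin under its centre
- screwdriver: bystander: screwdriver 150 mm long lying on the far right; origin on its underside at mid-length

How it is judged:
On the way, in this order (a step that is already met when the one before it is completed fails the run):
1. the tray with the figure on it is lifted clear of the bench by the gripper (((contact force between the fingers and tray_a above 2 N and horizontal distance between figure_mid and tray_a_bar below 0.075 m and z of figure_mid in the frame of tray_a_bar between -0.09 and -0.06 m and angle between figure_mid's own z axis and vertical below 0.15 rad and height (world z) of tray_a_bar above 0.133 m) or (contact force between the fingers and tray_b above 2 N and horizontal distance between figure_mid and tray_b_bar below 0.075 m and z of figure_mid in the frame of tray_b_bar between -0.09 and -0.06 m and angle between figure_mid's own z axis and vertical below 0.15 rad and height (world z) of tray_b_bar above 0.133 m))), for 0.2 s.
2. that tray is held still and level over the middle of the mat, at least 10 cm up, for three seconds (((contact force between the fingers and tray_a above 2 N and horizontal distance between figure_mid and tray_a_bar below 0.075 m and z of figure_mid in the frame of tray_a_bar between -0.09 and -0.06 m and angle between figure_mid's own z axis and vertical below 0.15 rad and height (world z) of tray_a_bar above 0.213 m and angle between tray_a_bar's own z axis and vertical below 0.1 rad and horizontal distance between tray_a_bar and mat_middle below 0.06 m and linear speed of tray_a below 0.02 m/s and angular speed of tray_a below 0.15 rad/s) or (contact force between the fingers and tray_b above 2 N and horizontal distance between figure_mid and tray_b_bar below 0.075 m and z of figure_mid in the frame of tray_b_bar between -0.09 and -0.06 m and angle between figure_mid's own z axis and vertical below 0.15 rad and height (world z) of tray_b_bar above 0.213 m and angle between tray_b_bar's own z axis and vertical below 0.1 rad and horizontal distance between tray_b_bar and mat_middle below 0.06 m and linear speed of tray_b below 0.02 m/s and angular speed of tray_b below 0.15 rad/s))), for 3 s.
At the end, for the whole second after the job is handed in: Gripper holds the tray with the figure standing on it (tilt < 0.15 rad): underside 100 mm or more above the bench, bar centre within 60 mm of the mat middle seen from above, tilt < 0.1 rad, < 20 mm/s, < 0.15 rad/s, resting on nothing; other tray and jar within 20 mm of their start (((contact force between the fingers and tray_a above 2 N and horizontal distance between figure_mid and tray_a_bar below 0.075 m and z of figure_mid in the frame of tray_a_bar between -0.09 and -0.06 m and angle between figure_mid's own z axis and vertical below 0.15 rad and height (world z) of tray_a_bar above 0.213 m and angle between tray_a_bar's own z axis and vertical below 0.1 rad and horizontal distance between tray_a_bar and mat_middle below 0.06 m and linear speed of tray_a below 0.02 m/s and angular speed of tray_a below 0.15 rad/s and contact force between tray_a and mat_jar below 0.1 N and contact force between tray_a and brush below 0.1 N and distance of each of tray_b_bar, jar_mid from where it was at the start of the episode below 0.02 m and angle between tray_b_bar's own z axis and vertical below 0.05 rad) or (contact force between the fingers and tray_b above 2 N and horizontal distance between figure_mid and tray_b_bar below 0.075 m and z of figure_mid in the frame of tray_b_bar between -0.09 and -0.06 m and angle between figure_mid's own z axis and vertical below 0.15 rad and height (world z) of tray_b_bar above 0.213 m and angle between tray_b_bar's own z axis and vertical below 0.1 rad and horizontal distance between tray_b_bar and mat_middle below 0.06 m and linear speed of tray_b below 0.02 m/s and angular speed of tray_b below 0.15 rad/s and contact force between tray_b and mat_jar below 0.1 N and contact force between tray_b and brush below 0.1 N and distance of each of tray_a_bar, jar_mid from where it was at the start of the episode below 0.02 m and angle between tray_a_bar's own z axis and vertical below 0.05 rad))); the arm keeps its last pose, push and grip.
It fails at once if the freshly painted figure is touched by the robot (contact force between any of the fingers, the arm and figure above 0.3 N).
It fails at once if the figure tips over (angle between figure_mid's own z axis and vertical above 0.4 rad).
It fails at once if a tray is tilted by more than about 15 degrees (angle between any of tray_a_bar, tray_b_bar's own z axis and vertical above 0.27 rad).
It fails at once if the tray with the jar is moved or its jar disturbed (distance of jar_mid from where it was at the start of the episode above 0.03 m or (distance of tray_a_bar from where it was at the start of the episode above 0.03 m and horizontal distance between jar_mid and tray_a_bar below 0.075 m) or (distance of tray_b_bar from where it was at the start of the episode above 0.03 m and horizontal distance between jar_mid and tray_b_bar below 0.075 m)).
It fails at once if another thing on the bench is moved by more than 3 cm (distance of any of mat_jar, brush, palette, cup, brush_pot, left_jar, back_jar, screwdriver from where it was at the start of the episode above 0.03 m).
It also fails if it takes over 48 s, if anything falls off the work surface, if the arm or the gripper's body presses on something with over 40 N, if the wrist force passes 120 N, or if a joint passes its speed limit or range.

## Working session

There is one attempt and no reset: what is moved stays moved. The work goes in short steps, Python scripts to look and compute and a tool call to move; the robot and the scene stay as the last step left them, time stands still between calls to the robot, and variables do not carry over. Pictures are saved under pics/ and viewed, at most 10 in all, crops included, and the job is handed in when it is done.

Besides the shell and the picture viewer there is one more tool, called after "Emit:" as name([rows], argument=value, ...), one row to a line, values as JSON. jog_arm: Moves the arm, as the interface text tells. Its arguments: {"type":"object","properties":{"steps":{"type":"array"},"force":{"type":"number"}},"required":["steps"]}

```bash
mkdir -p pics; cat > h.py <<'E'
from cell import *
import cv2, numpy as np
from scipy.spatial.transform import Rotation as R
def ray(c,u,v,st=None):
    K=c["K"]; d=np.array([(u-K[0][2])/K[0][0],(v-K[1][2])/K[1][1]]); x=d.copy()
    for _ in range(20): x=d/(1+c["k1"]*(x@x))
    r=np.array([*x,1.])
    if "rvec" in c:
        M=R.from_rotvec(np.ravel(c["rvec"])).as_matrix(); return -M.T@np.ravel(c["tvec"]), M.T@r
    H=np.array(c["hand_eye"]); T=R.from_rotvec(st["tool_rot"]).as_matrix()
    return np.array(st["position"])+T@H[:3,3], T@H[:3,:3]@r
def onz(c,u,v,z,st=None):
    o,d=ray(c,u,v,st); return o+d*(z-o[2])/d[2]
E
python3 - <<'E'
from h import *
import pickle
s=get_state();print(s)
cs={n:capture(n) for n in("scene","side","wrist")}
pickle.dump((s,cs),open("c0.pkl","wb"))
for n in("scene","side"):
    cv2.imwrite(f"pics/{n}.png",cv2.resize(cs[n]["frame"][:,:,::-1],(800,600)))
E
```

```text
{'time_s': 0.0, 'joints': array([-2.15285224e-01,  3.81202198e-01,  1.29823948e+00, -1.71503395e-05,
        1.46357997e+00, -2.15324842e-01]), 'qd': array([ 0.001003  , -0.00118418,  0.0006089 ,  0.00037311, -0.00024106,
       -0.00036799]), 'effort': array([-6.18006070e-04, -4.37936819e+01, -2.24552107e+01,  7.13253510e-02,
        3.52583989e-02, -8.49877097e-05]), 'position': array([5.49753659e-01, 5.55918178e-05, 2.55141595e-01]), 'tool_rot': array([-2.22055112e+00, -2.22064320e+00,  1.23354354e-03]), 'ft_force': array([-0.38308124, -0.22577847, -0.00203051]), 'torque': array([-0.05026587,  0.04955321, -0.02221704]), 'gripper_force': 0.0, 'gripper_width': 0.08821484960675247}
```

View pics/scene.png

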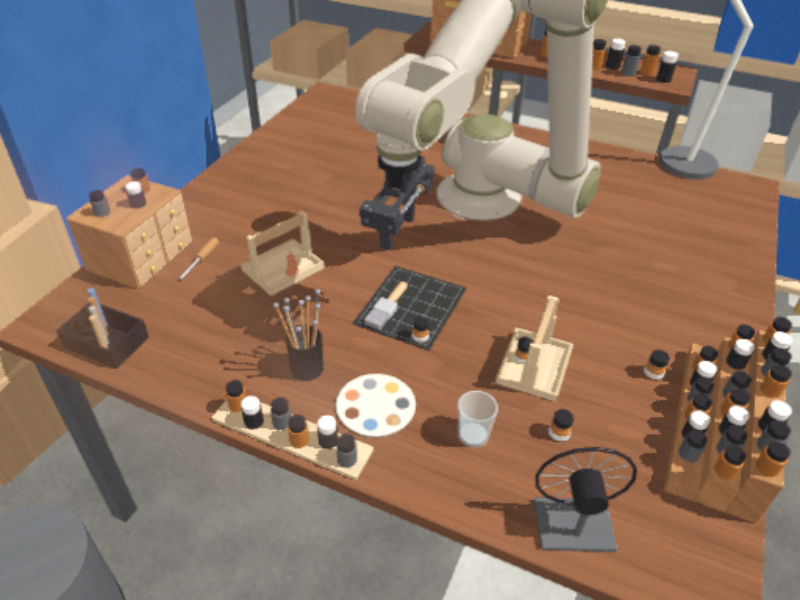

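View pics/side.png

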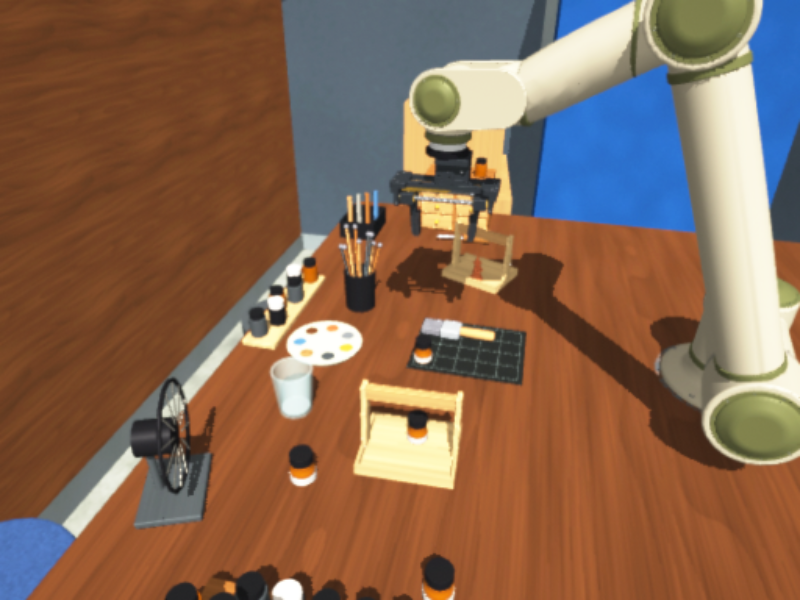

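The scene shows the brown figure at about (292,262) in the left-hand tray, which is tray_b (-y). The jar is in the right-hand tray at (524,348). The mat corners are at (398,267), (466,291), (430,346) and (355,312). The side view agrees, with the figure at (477,268).

```bash
python3 - <<'E'
from h import *
import pickle
s,cs=pickle.load(open("c0.pkl","rb"));c=cs["scene"]
f=lambda u,v,z,c=c:onz(c,u*.64,v*.64,z).round(3)
m=[f(*p,.003) for p in((398,267),(466,291),(430,346),(355,312))];print("mat",m,np.mean(m,0))
print("bar top outer ends",f(250,240,.125),f(307,217,.125))
print("tray floor corners",f(272,291,0),f(323,265,.018),f(243,266,0.018))
d=cs["side"]
print("side bar",f(457,226,.125,d),f(513,237,.125,d)); print("side mat",np.mean([f(*p,.003,d) for p in((428,320),(526,327),(521,381),(411,370))],0))
print("fig base",f(292,274,.005),f(477,277,.005,d)); print("pot",f(305,372,0))
im=cs["scene"]["frame"][120:200,140:220,::-1]; im2=d["frame"][130:200,270:350,::-1]
cv2.imwrite("pics/crop.png",np.hstack([cv2.resize(im,(400,400),interpolation=2),cv2.resize(im2,(400,400),interpolation=2)]))
E
```

```text
mat [array([ 0.378, -0.069,  0.003]), array([0.39 , 0.105, 0.003]), array([0.585, 0.096, 0.003]), array([ 0.56 , -0.09 ,  0.003])] [0.47825 0.0105  0.003  ]
bar top outer ends [ 0.569 -0.337  0.125] [ 0.441 -0.269  0.125]
tray floor corners [ 0.576 -0.293  0.   ] [ 0.463 -0.222  0.018] [ 0.546 -0.388  0.018]
side bar [ 0.559 -0.313  0.125] [ 0.423 -0.28   0.125]
side mat [0.47875 0.0105  0.003  ]
fig base [ 0.509 -0.279  0.005] [ 0.499 -0.288  0.005]
pot [ 0.756 -0.103  0.   ]
```

View pics/crop.png

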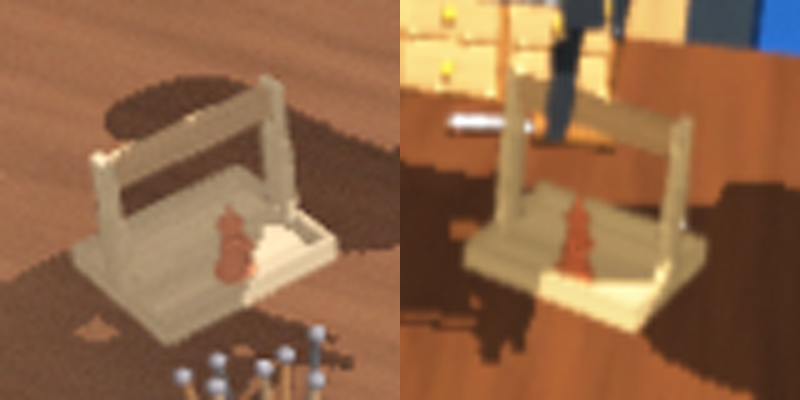

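The crops confirm the figure stands on the mat side of tray_b's bar. The bar ends are at about (100,158) and (270,80) in the left crop. Moving above it for a closer look.

Emit:
jog_arm([
  {"tx": -30,"ty": -5,"rz": -6,"gripper": 100},
  {"tx": -60,"ty": -10,"rz": -12,"gripper": 100},
  {"tx": -90,"ty": -15,"rz": -18,"gripper": 100},
  {"tx": -120,"ty": -20,"rz": -24,"gripper": 100},
  {"tx": -150,"ty": -25,"rz": -30,"gripper": 100},
  {"tx": -180,"ty": -30,"rz": -36,"gripper": 100},
  {"tx": -210,"ty": -35,"rz": -42,"gripper": 100},
  {"tx": -240,"ty": -40,"rz": -48,"gripper": 100},
  {"tx": -270,"ty": -45,"rz": -54,"gripper": 100},
  {"tx": -300,"ty": -50,"rz": -60,"gripper": 100},
])

```text
invalid input at $.steps[0]: expected keys tx, ty, tz, rx, ry, rz, gripper
```

Emit:
jog_arm([
  {"tz": -5},
  {"tz": -10},
  {"tz": -15},
  {"tz": -20},
  {"tz": -20},
  {"tz": -20},
  {"tz": -20},
  {"tz": -20},
  {"tz": -20},
  {"tz": -20},
])

```text
invalid input at $.steps[0]: expected keys tx, ty, tz, rx, ry, rz, gripper
```

```bash
python3 - <<'E'
from h import *
import pickle
s=get_state();c=capture("wrist");pickle.dump((s,c),open("c1.pkl","wb"))
print(s["position"],s["tool_rot"],s["joints"])
cv2.imwrite("pics/w1.png",cv2.resize(c["frame"][:,:,::-1],(800,600)))
E
```

```text
[5.49816960e-01 3.59919003e-05 2.55281306e-01] [-2.22077165e+00 -2.22081286e+00  9.44427068e-04] [-2.15298384e-01  3.81080232e-01  1.29801949e+00 -1.09201407e-05
  1.46359034e+00 -2.15315766e-01]
```

View pics/w1.png

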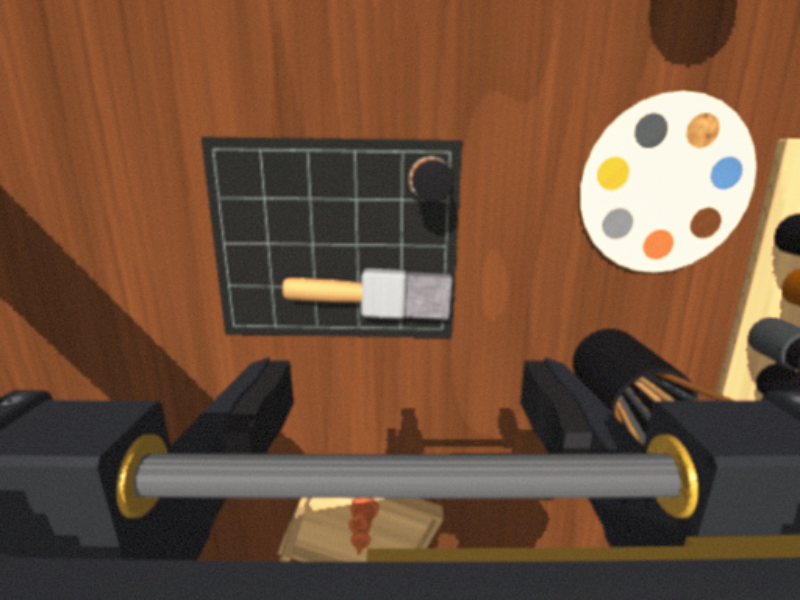

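The wrist view shows the mat at (210-460,140-335) and the figure's tray at (360,530), partly hidden by the gripper. Every key has to be given in a row, so both moves were refused. I'll approach offset along the bar so the camera sees it.

Emit:
jog_arm([
  {"tx": -36,"ty": 5,"tz": 0,"rx": 0,"ry": 0,"rz": -6,"gripper": 100},
  {"tx": -72,"ty": 10,"tz": 0,"rx": 0,"ry": 0,"rz": -12,"gripper": 100},
  {"tx": -108,"ty": 15,"tz": 0,"rx": 0,"ry": 0,"rz": -18,"gripper": 100},
  {"tx": -144,"ty": 20,"tz": 0,"rx": 0,"ry": 0,"rz": -24,"gripper": 100},
  {"tx": -180,"ty": 25,"tz": 0,"rx": 0,"ry": 0,"rz": -30,"gripper": 100},
  {"tx": -216,"ty": 30,"tz": 0,"rx": 0,"ry": 0,"rz": -36,"gripper": 100},
  {"tx": -252,"ty": 35,"tz": 0,"rx": 0,"ry": 0,"rz": -42,"gripper": 100},
  {"tx": -288,"ty": 40,"tz": 0,"rx": 0,"ry": 0,"rz": -48,"gripper": 100},
  {"tx": -324,"ty": 45,"tz": 0,"rx": 0,"ry": 0,"rz": -54,"gripper": 100},
  {"tx": -360,"ty": 50,"tz": 0,"rx": 0,"ry": 0,"rz": -60,"gripper": 100},
])

```text
time_s: 1.2
position: [0.5999, -0.3615, 0.2554]
tool_rot: [-0.807, -3.036, -0.0]
ft_force: [0.2, -0.2, -0.5]
gripper_width: 0.0878
gripper_force: 0.0
```

Emit:
jog_arm([
  {"tx": 0,"ty": 0,"tz": 0,"rx": 0,"ry": 0,"rz": 0,"gripper": 100},
  {"tx": 0,"ty": 0,"tz": 0,"rx": 0,"ry": 0,"rz": 0,"gripper": 100},
  {"tx": 0,"ty": 0,"tz": 0,"rx": 0,"ry": 0,"rz": 0,"gripper": 100},
  {"tx": 0,"ty": 0,"tz": 0,"rx": 0,"ry": 0,"rz": 0,"gripper": 100},
  {"tx": 0,"ty": 0,"tz": 0,"rx": 0,"ry": 0,"rz": 0,"gripper": 100},
  {"tx": 0,"ty": 0,"tz": 0,"rx": 0,"ry": 0,"rz": 0,"gripper": 100},
  {"tx": 0,"ty": 0,"tz": 0,"rx": 0,"ry": 0,"rz": 0,"gripper": 100},
  {"tx": 0,"ty": 0,"tz": 0,"rx": 0,"ry": 0,"rz": 0,"gripper": 100},
  {"tx": 0,"ty": 0,"tz": 0,"rx": 0,"ry": 0,"rz": 0,"gripper": 100},
  {"tx": 0,"ty": 0,"tz": 0,"rx": 0,"ry": 0,"rz": 0,"gripper": 100},
])

```text
time_s: 2.2
position: [0.6, -0.36, 0.2557]
tool_rot: [-0.813, -3.034, -0.0]
ft_force: [0.2, -0.1, -0.2]
gripper_width: 0.0879
gripper_force: 0.0
```

```bash
python3 - <<'E'
from h import *
import pickle
s=get_state();c=capture("wrist");pickle.dump((s,c),open("c2.pkl","wb"))
print(s["position"],s["tool_rot"],s["joints"])
cv2.imwrite("pics/w2.png",cv2.resize(c["frame"][:,:,::-1],(800,600)))
E
```

```text
[ 0.59996761 -0.36000365  0.25571752] [-8.13161359e-01 -3.03444688e+00 -2.38105060e-05] [-7.09172063e-01  6.61639050e-01  8.02507688e-01 -2.12316781e-05
  1.67752496e+00 -1.75632036e+00]
```

View pics/w2.png

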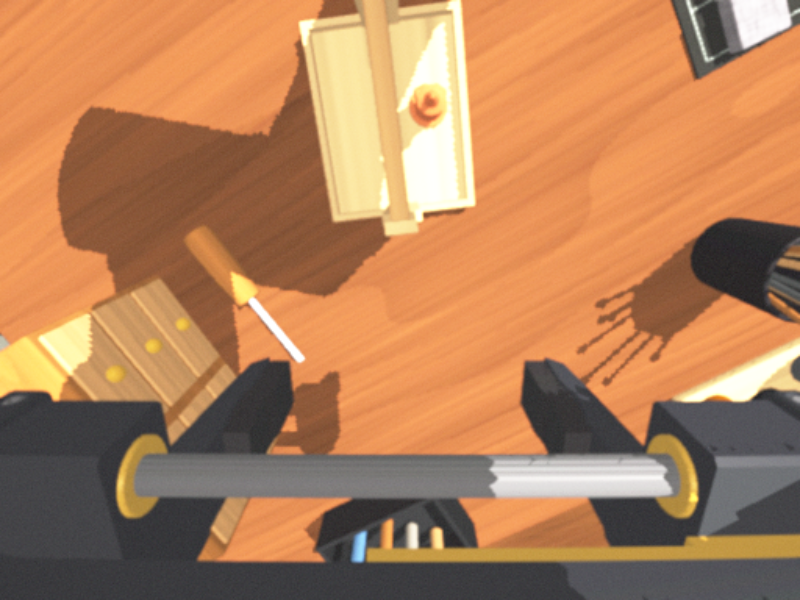

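The wrist picture shows the tray from above with the figure at (428,103) right of the bar. The bar runs from (377,20) to (398,215). The rim corners are at (302,21), (462,1), (475,207) and (333,221).

```bash
python3 - <<'E'
from h import *
import pickle
s,c=pickle.load(open("c2.pkl","rb"))
f=lambda u,v,z:onz(c,u*.64,v*.64,z,s)
q=np.array([f(*p,.018) for p in((302,21),(462,1),(475,207),(333,221))]);print(q.round(3)); C=q.mean(0);print("centre",C)
ang=lambda v:np.degrees(np.arctan2(v[1],v[0]))
print("sides",[np.linalg.norm(q[i]-q[i-1]).round(3) for i in range(4)],"yaw",ang(q[2]-q[1]),ang(q[3]-q[0]))
a,b=f(377,20,.125),f(398,215,.125);print("bar",a,b,ang(b-a)); e=f(401,230,.125);print("near end",e)
print("fig",f(428,103,.067))
T=R.from_rotvec(s["tool_rot"]).as_matrix()
for n,P in(("rim",C),("bar-end",e+(a-b)/np.linalg.norm(a-b)*.075)): print(n,P,"in tool mm",(T.T@(P-s["position"])*1e3).round(1))
print("tool x ang",ang(T[:,0]))
E
```

```text
[[ 0.405 -0.336  0.018]
 [ 0.454 -0.227  0.018]
 [ 0.592 -0.288  0.018]
 [ 0.542 -0.397  0.018]]
centre [ 0.49805892 -0.3120962   0.018     ]
sides [np.float64(0.149), np.float64(0.12), np.float64(0.151), np.float64(0.12)] yaw -23.72781050683383 -24.03713411711842
bar [ 0.46138714 -0.29676754  0.125     ] [ 0.55488393 -0.33875569  0.125     ] -24.184210541660715
near end [ 0.56351888 -0.34172198  0.125     ]
fig [ 0.50561364 -0.28750987  0.067     ]
rim [ 0.49805892 -0.3120962   0.018     ] in tool mm [112.2  -9.5 237.7]
bar-end [ 0.4951014  -0.31099661  0.125     ] in tool mm [115.3 -10.  130.7]
tool x ang 149.99704853451325
```

The rim measures 150 x 120 mm with its centre at (0.498, -0.312) and yaw -24°. I'll go over it, then down.

Emit:
jog_arm([
  {"tx": 20,"ty": -2,"tz": 0,"rx": 0,"ry": 0,"rz": -1,"gripper": 100},
  {"tx": 50,"ty": -4,"tz": 0,"rx": 0,"ry": 0,"rz": -3,"gripper": 100},
  {"tx": 80,"ty": -7,"tz": 0,"rx": 0,"ry": 0,"rz": -5,"gripper": 100},
  {"tx": 105,"ty": -9,"tz": 0,"rx": 0,"ry": 0,"rz": -6,"gripper": 100},
  {"tx": 113,"ty": -10,"tz": 0,"rx": 0,"ry": 0,"rz": -6,"gripper": 100},
  {"tx": 113,"ty": -10,"tz": 15,"rx": 0,"ry": 0,"rz": -6,"gripper": 100},
  {"tx": 113,"ty": -10,"tz": 40,"rx": 0,"ry": 0,"rz": -6,"gripper": 100},
  {"tx": 113,"ty": -10,"tz": 65,"rx": 0,"ry": 0,"rz": -6,"gripper": 100},
  {"tx": 113,"ty": -10,"tz": 80,"rx": 0,"ry": 0,"rz": -6,"gripper": 100},
  {"tx": 113,"ty": -10,"tz": 85,"rx": 0,"ry": 0,"rz": -6,"gripper": 100},
])

```text
time_s: 3.25
position: [0.4972, -0.3122, 0.169]
tool_rot: [-0.653, -3.071, -0.002]
ft_force: [0.2, 0.7, 0.4]
gripper_width: 0.0882
gripper_force: 0.0
```

```bash
python3 - <<'E'
from h import *
s=get_state();c=capture("wrist");d=capture("side")
T=R.from_rotvec(s["tool_rot"]).as_matrix()
print(s["position"],T[:,0],T.T@(np.array([.497,-.3117,.113])-s["position"])*1e3)
cv2.imwrite("pics/w3.png",np.hstack([cv2.resize(c["frame"][:,:,::-1],(400,300)),cv2.resize(d["frame"][120:210,250:370,::-1],(400,300))]))
E
```

```text
[ 0.49720214 -0.31216138  0.16902535] [-0.91335331  0.40716051  0.00246132] [ 0.23457977  0.28943233 56.02637366]
```

View pics/w3.png

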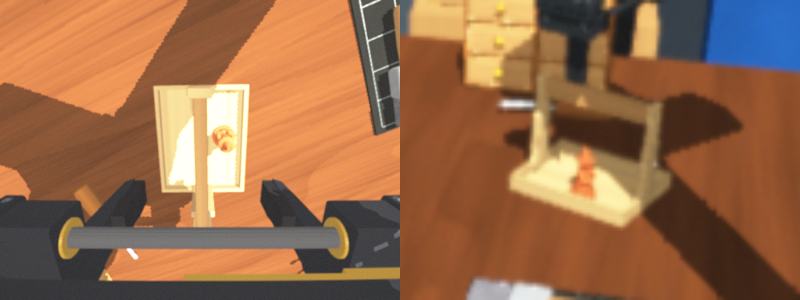

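The bar runs straight at column 201, midway between the fingers, and the figure at (224,138) is clear of them. Descending and closing.

Emit:
jog_arm([
  {"tx": 0,"ty": 0,"tz": 10,"rx": 0,"ry": 0,"rz": 0,"gripper": 100},
  {"tx": 0,"ty": 0,"tz": 22,"rx": 0,"ry": 0,"rz": 0,"gripper": 100},
  {"tx": 0,"ty": 0,"tz": 34,"rx": 0,"ry": 0,"rz": 0,"gripper": 100},
  {"tx": 0,"ty": 0,"tz": 44,"rx": 0,"ry": 0,"rz": 0,"gripper": 100},
  {"tx": 0,"ty": 0,"tz": 52,"rx": 0,"ry": 0,"rz": 0,"gripper": 100},
  {"tx": 0,"ty": 0,"tz": 57,"rx": 0,"ry": 0,"rz": 0,"gripper": 100},
  {"tx": 0,"ty": 0,"tz": 57,"rx": 0,"ry": 0,"rz": 0,"gripper": 100},
  {"tx": 0,"ty": 0,"tz": 57,"rx": 0,"ry": 0,"rz": 0,"gripper": 60},
  {"tx": 0,"ty": 0,"tz": 57,"rx": 0,"ry": 0,"rz": 0,"gripper": 40},
  {"tx": 0,"ty": 0,"tz": 57,"rx": 0,"ry": 0,"rz": 0,"gripper": 30},
], force=40)

```text
time_s: 4.35
position: [0.4972, -0.3123, 0.1141]
tool_rot: [0.653, 3.072, -0.001]
ft_force: [0.1, -0.6, -0.5]
gripper_width: 0.0666
gripper_force: 0.0
```

Emit:
jog_arm([
  {"tx": 0,"ty": 0,"tz": 0,"rx": 0,"ry": 0,"rz": 0,"gripper": 26},
  {"tx": 0,"ty": 0,"tz": 0,"rx": 0,"ry": 0,"rz": 0,"gripper": 23},
  {"tx": 0,"ty": 0,"tz": 0,"rx": 0,"ry": 0,"rz": 0,"gripper": 20},
  {"tx": 0,"ty": 0,"tz": 0,"rx": 0,"ry": 0,"rz": 0,"gripper": 17},
  {"tx": 0,"ty": 0,"tz": 0,"rx": 0,"ry": 0,"rz": 0,"gripper": 14},
  {"tx": 0,"ty": 0,"tz": 0,"rx": 0,"ry": 0,"rz": 0,"gripper": 11},
  {"tx": 0,"ty": 0,"tz": 0,"rx": 0,"ry": 0,"rz": 0,"gripper": 8},
  {"tx": 0,"ty": 0,"tz": 0,"rx": 0,"ry": 0,"rz": 0,"gripper": 0},
  {"tx": 0,"ty": 0,"tz": 0,"rx": 0,"ry": 0,"rz": 0,"gripper": 0},
  {"tx": 0,"ty": 0,"tz": 0,"rx": 0,"ry": 0,"rz": 0,"gripper": 0},
])

```text
time_s: 5.35
position: [0.497, -0.312, 0.1135]
tool_rot: [-0.653, -3.072, -0.0]
ft_force: [0.4, -0.6, -2.6]
gripper_width: 0.0114
gripper_force: 39.9
```

Gripped, width 11.4 mm. Lifting gently.

Emit:
jog_arm([
  {"tx": 0,"ty": 0,"tz": -1,"rx": 0,"ry": 0,"rz": 0,"gripper": 0},
  {"tx": 0,"ty": 0,"tz": -3,"rx": 0,"ry": 0,"rz": 0,"gripper": 0},
  {"tx": 0,"ty": 0,"tz": -6,"rx": 0,"ry": 0,"rz": 0,"gripper": 0},
  {"tx": 0,"ty": 0,"tz": -10,"rx": 0,"ry": 0,"rz": 0,"gripper": 0},
  {"tx": 0,"ty": 0,"tz": -15,"rx": 0,"ry": 0,"rz": 0,"gripper": 0},
  {"tx": 0,"ty": 0,"tz": -20,"rx": 0,"ry": 0,"rz": 0,"gripper": 0},
  {"tx": 0,"ty": 0,"tz": -25,"rx": 0,"ry": 0,"rz": 0,"gripper": 0},
  {"tx": 0,"ty": 0,"tz": -28,"rx": 0,"ry": 0,"rz": 0,"gripper": 0},
  {"tx": 0,"ty": 0,"tz": -30,"rx": 0,"ry": 0,"rz": 0,"gripper": 0},
  {"tx": 0,"ty": 0,"tz": -30,"rx": 0,"ry": 0,"rz": 0,"gripper": 0},
])

```text
time_s: 6.35
position: [0.4972, -0.3122, 0.144]
tool_rot: [0.653, 3.073, -0.0]
ft_force: [0.5, 0.3, -2.1]
gripper_width: 0.0117
gripper_force: 39.9
```

```bash
python3 - <<'E'
from h import *
s=get_state();c=capture("wrist");d=capture("side")
print(s["position"],s["ft_force"],s["torque"],s["gripper_width"])
T=R.from_rotvec(s["tool_rot"]).as_matrix()
print("to mat (tool mm)",T.T@(np.array([.4785,.0105,.245])-s["position"])*1e3)
cv2.imwrite("pics/w4.png",np.hstack([cv2.resize(c["frame"][:,:,::-1],(400,300)),cv2.resize(d["frame"][120:210,250:370,::-1],(400,300))]))
E
```

```text
[ 0.49717651 -0.31219525  0.14400409] [ 0.45082444  0.33110997 -2.05627629] [ 0.00324601 -0.06542431 -0.00988457] 0.011713056122475717
to mat (tool mm) [ 148.27428998  287.18694033 -101.09206959]
```

View pics/w4.png

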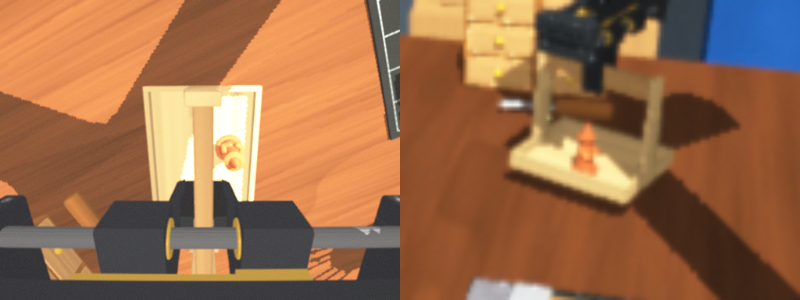

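The tray is clear of the bench and level, with the figure upright at (588,145) in the right half. Raising, then carrying gently.

Emit:
jog_arm([
  {"tx": 0,"ty": 0,"tz": -3,"rx": 0,"ry": 0,"rz": 0,"gripper": 0},
  {"tx": 0,"ty": 0,"tz": -10,"rx": 0,"ry": 0,"rz": 0,"gripper": 0},
  {"tx": 0,"ty": 0,"tz": -21,"rx": 0,"ry": 0,"rz": 0,"gripper": 0},
  {"tx": 0,"ty": 0,"tz": -36,"rx": 0,"ry": 0,"rz": 0,"gripper": 0},
  {"tx": 0,"ty": 0,"tz": -53,"rx": 0,"ry": 0,"rz": 0,"gripper": 0},
  {"tx": 0,"ty": 0,"tz": -69,"rx": 0,"ry": 0,"rz": 0,"gripper": 0},
  {"tx": 0,"ty": 0,"tz": -82,"rx": 0,"ry": 0,"rz": 0,"gripper": 0},
  {"tx": 0,"ty": 0,"tz": -92,"rx": 0,"ry": 0,"rz": 0,"gripper": 0},
  {"tx": 0,"ty": 0,"tz": -98,"rx": 0,"ry": 0,"rz": 0,"gripper": 0},
  {"tx": 0,"ty": 0,"tz": -101,"rx": 0,"ry": 0,"rz": 0,"gripper": 0},
])

```text
time_s: 7.45
position: [0.4971, -0.3122, 0.2454]
tool_rot: [0.653, 3.072, -0.0]
ft_force: [1.2, 0.6, -1.8]
gripper_width: 0.0117
gripper_force: 39.9
```

Emit:
jog_arm([
  {"tx": 1.4,"ty": 2.7,"tz": 0,"rx": 0,"ry": 0,"rz": 0,"gripper": 0},
  {"tx": 5,"ty": 9.6,"tz": 0,"rx": 0,"ry": 0,"rz": 0,"gripper": 0},
  {"tx": 11,"ty": 21,"tz": 0,"rx": 0,"ry": 0,"rz": 0,"gripper": 0},
  {"tx": 19,"ty": 36,"tz": 0,"rx": 0,"ry": 0,"rz": 0,"gripper": 0},
  {"tx": 27,"ty": 52,"tz": 0,"rx": 0,"ry": 0,"rz": 0,"gripper": 0},
  {"tx": 35,"ty": 67,"tz": 0,"rx": 0,"ry": 0,"rz": 0,"gripper": 0},
  {"tx": 41,"ty": 79,"tz": 0,"rx": 0,"ry": 0,"rz": 0,"gripper": 0},
  {"tx": 45,"ty": 88,"tz": 0,"rx": 0,"ry": 0,"rz": 0,"gripper": 0},
  {"tx": 48,"ty": 93,"tz": 0,"rx": 0,"ry": 0,"rz": 0,"gripper": 0},
  {"tx": 49.4,"ty": 95.7,"tz": 0,"rx": 0,"ry": 0,"rz": 0,"gripper": 0},
])

```text
time_s: 8.45
position: [0.4909, -0.2042, 0.2448]
tool_rot: [0.653, 3.073, -0.0]
ft_force: [0.6, 0.3, -3.7]
gripper_width: 0.0115
gripper_force: 39.9
```

Emit:
jog_arm([
  {"tx": 1.4,"ty": 2.7,"tz": 0,"rx": 0,"ry": 0,"rz": 0,"gripper": 0},
  {"tx": 5,"ty": 9.6,"tz": 0,"rx": 0,"ry": 0,"rz": 0,"gripper": 0},
  {"tx": 11,"ty": 21,"tz": 0,"rx": 0,"ry": 0,"rz": 0,"gripper": 0},
  {"tx": 19,"ty": 36,"tz": 0,"rx": 0,"ry": 0,"rz": 0,"gripper": 0},
  {"tx": 27,"ty": 52,"tz": 0,"rx": 0,"ry": 0,"rz": 0,"gripper": 0},
  {"tx": 35,"ty": 67,"tz": 0,"rx": 0,"ry": 0,"rz": 0,"gripper": 0},
  {"tx": 41,"ty": 79,"tz": 0,"rx": 0,"ry": 0,"rz": 0,"gripper": 0},
  {"tx": 45,"ty": 88,"tz": 0,"rx": 0,"ry": 0,"rz": 0,"gripper": 0},
  {"tx": 48,"ty": 93,"tz": 0,"rx": 0,"ry": 0,"rz": 0,"gripper": 0},
  {"tx": 49.4,"ty": 95.7,"tz": 0,"rx": 0,"ry": 0,"rz": 0,"gripper": 0},
])

```text
time_s: 9.45
position: [0.4847, -0.0967, 0.2448]
tool_rot: [0.653, 3.073, -0.0]
ft_force: [-0.2, 0.4, -2.2]
gripper_width: 0.0116
gripper_force: 39.9
```

Emit:
jog_arm([
  {"tx": 1.4,"ty": 2.7,"tz": 0,"rx": 0,"ry": 0,"rz": 0,"gripper": 0},
  {"tx": 5,"ty": 9.6,"tz": 0,"rx": 0,"ry": 0,"rz": 0,"gripper": 0},
  {"tx": 11,"ty": 21,"tz": 0,"rx": 0,"ry": 0,"rz": 0,"gripper": 0},
  {"tx": 19,"ty": 36,"tz": 0,"rx": 0,"ry": 0,"rz": 0,"gripper": 0},
  {"tx": 27,"ty": 52,"tz": 0,"rx": 0,"ry": 0,"rz": 0,"gripper": 0},
  {"tx": 35,"ty": 67,"tz": 0,"rx": 0,"ry": 0,"rz": 0,"gripper": 0},
  {"tx": 41,"ty": 79,"tz": 0,"rx": 0,"ry": 0,"rz": 0,"gripper": 0},
  {"tx": 45,"ty": 88,"tz": 0,"rx": 0,"ry": 0,"rz": 0,"gripper": 0},
  {"tx": 48,"ty": 93,"tz": 0,"rx": 0,"ry": 0,"rz": 0,"gripper": 0},
  {"tx": 49.4,"ty": 95.7,"tz": 0,"rx": 0,"ry": 0,"rz": 0,"gripper": 0},
])

```text
time_s: 10.45
position: [0.4785, 0.0108, 0.2447]
tool_rot: [-0.653, -3.073, 0.0]
ft_force: [-0.0, -1.1, -3.0]
gripper_width: 0.0115
gripper_force: 39.9
```

```bash
python3 - <<'E'
from h import *
s=get_state();c=capture("scene");d=capture("side")
print(s["position"],s["tool_rot"],s["ft_force"],s["gripper_width"],s["time_s"])
cv2.imwrite("pics/w5.png",np.hstack([cv2.resize(c["frame"][60:260,150:350,::-1],(400,400)),cv2.resize(d["frame"][100:300,200:400,::-1],(400,400))]))
E
```

```text
[0.4784875  0.01079335 0.24473005] [-6.52678524e-01 -3.07302359e+00  1.92338550e-04] [-0.01488153 -1.10259182 -2.98243344] 0.011529647700609743 10.45
```

View pics/w5.png

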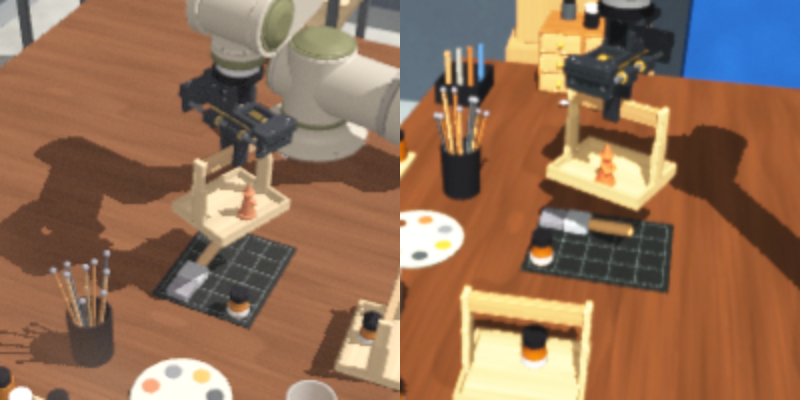

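The tray hangs level over the mat, with the figure upright at (248,203) left and (607,165) right. Nothing else has moved. Holding for four seconds.

Emit:
jog_arm([
  {"tx": 0,"ty": 0,"tz": 0,"rx": 0,"ry": 0,"rz": 0,"gripper": 0},
  {"tx": 0,"ty": 0,"tz": 0,"rx": 0,"ry": 0,"rz": 0,"gripper": 0},
  {"tx": 0,"ty": 0,"tz": 0,"rx": 0,"ry": 0,"rz": 0,"gripper": 0},
  {"tx": 0,"ty": 0,"tz": 0,"rx": 0,"ry": 0,"rz": 0,"gripper": 0},
  {"tx": 0,"ty": 0,"tz": 0,"rx": 0,"ry": 0,"rz": 0,"gripper": 0},
  {"tx": 0,"ty": 0,"tz": 0,"rx": 0,"ry": 0,"rz": 0,"gripper": 0},
  {"tx": 0,"ty": 0,"tz": 0,"rx": 0,"ry": 0,"rz": 0,"gripper": 0},
  {"tx": 0,"ty": 0,"tz": 0,"rx": 0,"ry": 0,"rz": 0,"gripper": 0},
  {"tx": 0,"ty": 0,"tz": 0,"rx": 0,"ry": 0,"rz": 0,"gripper": 0},
  {"tx": 0,"ty": 0,"tz": 0,"rx": 0,"ry": 0,"rz": 0,"gripper": 0},
])

```text
time_s: 11.55
position: [0.4785, 0.0104, 0.2447]
tool_rot: [-0.653, -3.073, 0.0]
ft_force: [-0.2, 1.3, -2.0]
gripper_width: 0.0115
gripper_force: 39.9
```

Emit:
jog_arm([
  {"tx": 0,"ty": 0,"tz": 0,"rx": 0,"ry": 0,"rz": 0,"gripper": 0},
  {"tx": 0,"ty": 0,"tz": 0,"rx": 0,"ry": 0,"rz": 0,"gripper": 0},
  {"tx": 0,"ty": 0,"tz": 0,"rx": 0,"ry": 0,"rz": 0,"gripper": 0},
  {"tx": 0,"ty": 0,"tz": 0,"rx": 0,"ry": 0,"rz": 0,"gripper": 0},
  {"tx": 0,"ty": 0,"tz": 0,"rx": 0,"ry": 0,"rz": 0,"gripper": 0},
  {"tx": 0,"ty": 0,"tz": 0,"rx": 0,"ry": 0,"rz": 0,"gripper": 0},
  {"tx": 0,"ty": 0,"tz": 0,"rx": 0,"ry": 0,"rz": 0,"gripper": 0},
  {"tx": 0,"ty": 0,"tz": 0,"rx": 0,"ry": 0,"rz": 0,"gripper": 0},
  {"tx": 0,"ty": 0,"tz": 0,"rx": 0,"ry": 0,"rz": 0,"gripper": 0},
  {"tx": 0,"ty": 0,"tz": 0,"rx": 0,"ry": 0,"rz": 0,"gripper": 0},
])

```text
time_s: 12.55
position: [0.4785, 0.0104, 0.2448]
tool_rot: [0.653, 3.073, 0.0]
ft_force: [0.3, 0.6, -3.4]
gripper_width: 0.0115
gripper_force: 39.9
```

Emit:
jog_arm([
  {"tx": 0,"ty": 0,"tz": 0,"rx": 0,"ry": 0,"rz": 0,"gripper": 0},
  {"tx": 0,"ty": 0,"tz": 0,"rx": 0,"ry": 0,"rz": 0,"gripper": 0},
  {"tx": 0,"ty": 0,"tz": 0,"rx": 0,"ry": 0,"rz": 0,"gripper": 0},
  {"tx": 0,"ty": 0,"tz": 0,"rx": 0,"ry": 0,"rz": 0,"gripper": 0},
  {"tx": 0,"ty": 0,"tz": 0,"rx": 0,"ry": 0,"rz": 0,"gripper": 0},
  {"tx": 0,"ty": 0,"tz": 0,"rx": 0,"ry": 0,"rz": 0,"gripper": 0},
  {"tx": 0,"ty": 0,"tz": 0,"rx": 0,"ry": 0,"rz": 0,"gripper": 0},
  {"tx": 0,"ty": 0,"tz": 0,"rx": 0,"ry": 0,"rz": 0,"gripper": 0},
  {"tx": 0,"ty": 0,"tz": 0,"rx": 0,"ry": 0,"rz": 0,"gripper": 0},
  {"tx": 0,"ty": 0,"tz": 0,"rx": 0,"ry": 0,"rz": 0,"gripper": 0},
])

```text
time_s: 13.55
position: [0.4785, 0.0104, 0.2448]
tool_rot: [0.653, 3.073, 0.0]
ft_force: [0.0, -0.2, -2.7]
gripper_width: 0.0114
gripper_force: 39.9
```

Emit:
jog_arm([
  {"tx": 0,"ty": 0,"tz": 0,"rx": 0,"ry": 0,"rz": 0,"gripper": 0},
  {"tx": 0,"ty": 0,"tz": 0,"rx": 0,"ry": 0,"rz": 0,"gripper": 0},
  {"tx": 0,"ty": 0,"tz": 0,"rx": 0,"ry": 0,"rz": 0,"gripper": 0},
  {"tx": 0,"ty": 0,"tz": 0,"rx": 0,"ry": 0,"rz": 0,"gripper": 0},
  {"tx": 0,"ty": 0,"tz": 0,"rx": 0,"ry": 0,"rz": 0,"gripper": 0},
  {"tx": 0,"ty": 0,"tz": 0,"rx": 0,"ry": 0,"rz": 0,"gripper": 0},
  {"tx": 0,"ty": 0,"tz": 0,"rx": 0,"ry": 0,"rz": 0,"gripper": 0},
  {"tx": 0,"ty": 0,"tz": 0,"rx": 0,"ry": 0,"rz": 0,"gripper": 0},
  {"tx": 0,"ty": 0,"tz": 0,"rx": 0,"ry": 0,"rz": 0,"gripper": 0},
  {"tx": 0,"ty": 0,"tz": 0,"rx": 0,"ry": 0,"rz": 0,"gripper": 0},
])

```text
time_s: 14.55
position: [0.4785, 0.0104, 0.2448]
tool_rot: [-0.653, -3.073, -0.0]
ft_force: [0.1, 0.5, -2.7]
gripper_width: 0.0117
gripper_force: 39.9
```

```bash
python3 -c "
from cell import *
s=get_state();print(s['position'],s['gripper_force'],s['time_s']);print(job_done())"
```

```text
[0.47849507 0.01041521 0.24475161] 39.93666188791394 14.55
the job is handed in; nothing more can be done
None
```

I picked up tray_b, the one with the painted figure, by its bar and held it still and level for four seconds over the middle of the mat, underside about 13 cm up; I handed the job in at 14.6 s still holding it, figure upright at the last look, and no verdict was returned.

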